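# Load the spindle blank into the lathe station

## Robot

A 7-joint arm with a two-finger parallel gripper is mounted at the origin on the work surface. World frame = base frame: x ahead of the robot, y to its left, z up, the work surface at z = 0. Lengths are in m, angles in rad, forces in N, time in s.
With the tool pointing down it reaches from about 0.4 to 0.925 m from the base axis. Payload 5.6 kg.
Tool frame: the origin (TCP) lies between the finger pads; the fingertips stand 17 mm ahead of it and the grasp point (between the pads) lies 2 mm behind it; z points along the fingers, y is the line along which they close (so a half turn about z gives the same grasp; the last joint's range is limited). The gripper opens to 85 mm and grips with 20 to 120 N. Pads are 22 mm wide; open, the fingers measure 114 mm over their backs; the gripper's body (76 mm by 85 mm) begins 54 mm behind the grasp point. The pads swing forward as they close: fully open they stand 13 mm farther back than shut.
Start: joints at [1.275, 0.468, -0.012, 1.603, 0.006, 1.071, -0.056], TCP at [0.163, -0.629, 0.248] pointing down, gripper open.
Joint ranges: [-2.53, 2.53], [-0.31, 2.02], [-1.57, 1.55], [0.28, 2.44], [-1.29, 4.43], [0.15, 1.84], [-2.92, 2.92]. Speed limits (rad/s): [2.57, 2.57, 3.14, 3.14, 3.14, 3.14, 3.14].

## Interface

Orientations are given as [roll, pitch, yaw] about the fixed x, y, z axes, in that order (R = Rz(yaw) Ry(pitch) Rx(roll)).
In Python, from plant import * gives the robot as it stands. The module is installed in compiled form; this text tells all that it offers.
- The arm moves only by the tool servo_tool, never from a script. Its argument "rows" is a list of rows, each an object with "xyz": the shift along the tool's x, y, z normalised to -1 to 1, where 1 is 2.5 cm, a list of three; "rot": the turn, a rotation vector about the tool's x, y, z normalised to -1 to 1, where 1 is 10 degrees, a list of three; "claw": the closure, from 0 (fully open) to 1 (shut). In form: [{"xyz": [tx, ty, tz], "rot": [wx, wy, wz], "claw": claw}, ...]. A call has 1 to 5 rows; each row shifts and turns the commanded pose from where the row before left it, along the tool's axes as they then stand; what a row does not reach is not made up. A row lasts 1/8 s, in which the tool goes at most 62.5 mm and 10.7 degrees, less where a joint would pass 70% of its speed; a pose out of reach is approached as far as the arm can. A call with a number of a shift or a turn outside -1 to 1 is refused whole. A call with a gripper value outside its range is refused whole. The fingers move at their own pace and stop on an object; "newtons" is the grip in N (left out, the last holds). Time passes only in rows, so rows that do not move let the fingers close. It gives the time, the measured TCP pose, the force, the opening and the grip force at its end, in the units of the state.
- sense(): the state, without advancing time (a new reading comes with each control period).
- snapshot(name): name is "side" or "top"; returns a dict with "frame" (420x560x3 uint8, red, green, blue), "z_map" (420x560 float32, m along the optical axis (not along the pixel's ray), 0 where there is no reading), "fovy" (degrees; the focal length in pixels is half the picture's height over the tangent of half this angle, whatever the lens; pixels are square), "cx", "cy" (the principal point, pixels), "k1" (the pictures are not rectified: a ray, as slopes to the right and down, at radius r is drawn at 1 + k1 r^2 times it, then the intrinsics apply), "origin" and "attitude" of the camera in the world. Camera axes: x right, y down, z forward; pixel columns grow to the right and rows downward; lengths in m; the calibration is good to about 2 mm. A picture is of the moment at which its call begins.
- close_job(): hands the job in; it is judged then, once.
Trained networks look in the newest picture that a camera, given by its name, has taken for a name from the list of things; names that differ only in an ending like _2 or _b are one class to them, and where a whole thing is asked for, a point or a joint stands for the part that bears it (a point fixed in the world has none). Each returns a list of dicts, best first, with "conf" (0 to 1); they miss things now and then, are a little off and sometimes report something else, mostly with a low value. They report only what shows in the picture. A call takes as long as a camera call.
- masks_of(target, camera): "region" (420x560 bool, what is visible of it) and "rect" ([left, top, right, bottom] as shares, 0 to 1, of the picture: columns of its width, rows of its height, round what is visible of it).
- pinpoint(target, camera): "point" ([column, row] as shares, 0 to 1, of the picture: columns of its width, rows of its height: a listed point, or the origin of a listed thing).
The state is a dict: "time": time; "joints": joint angles; "joint_vel": joint speeds; "tau": joint torques, N m; "ee_pos": TCP position; "orientation": TCP orientation; "contact_force": force on the tool from outside, world axes, zero at the start; "torque": the same for the moment, N m; "opening": finger opening in m; "gripper_force": force on a finger pad.
Only numpy, scipy, OpenCV 4.12 (cv2) and the standard library are available. Lean on these libraries where they do the work, as an engineer would, in place of code of your own. Each camera call takes 0.05 s, during which the arm holds its last target. There are 200 camera calls.

## Task

Two small lathe stations stand on the bench, and at the open end of each waits a wooden loading carriage. Push the carriage that holds the long thin spindle blank all the way home against the end stop of its track, so that the blank lies between the two centres; push at the middle of its rear edge, straight along the track, for it cocks and jams when pushed towards one side. Leave the other carriage, with the short thick blank, where it is.

Things in the scene. Friction and masses are not known exactly. Their poses are not given: they have to be found in the camera images.
- carriage_spindle: Carriage to push, 0.3-0.65 kg: wooden plate 60 mm long (x), 171 wide (y), 14 thick, with a round blank 30 mm thick, 150 long fixed across it (y; top 55 mm above underside). Origin: centre of underside; +x to the end stop, z up. Starts 105-145 mm short of home. Lips keep it down. Slides with 1-5 N pushed within 15 mm of the middle; beyond 40 mm it cocks 3-5 degrees and may jam, at 60 it does.
- push_tab (a point): Middle of the flat rear face of the push tab, a dark block at the middle of the rear (-x) edge of carriage_spindle: 40 mm wide (y), 20 thick (x), from the plate's underside to 34 mm above it. This point is 50 mm behind the carriage's origin and 17 mm above its underside; axes as the carriage's. Behind it the track is free and open from above.
- carriage_knob: The other carriage, to be left alone: the same plate and push tab in a second track of the same make, but carrying a short thick blank, 52 mm thick and 64 mm long. Origin and axes as for the first.
- station_a_home (a point): Where carriage_spindle's origin lies when it is home, front edge on the end stop. +x: travel, z up. On the floor of the fixed track, 10 mm above the bench, which runs from 215 mm behind this point to the stop's face 30 mm ahead. Guides 174 mm apart, lips 158 apart, tops 28 mm above the floor. Head blocks 103-137 mm to each side, within 30 mm fore and aft, are 100 mm high.

How it is judged:
At the end, for the whole second after the job is handed in: The carriage with the long thin blank is at rest in its track, no more than 10 mm short of the end stop and within 15 mm and 0.10 rad (6 degrees) of its home pose; the other carriage is within 20 mm of where it started (x of carriage_spindle in the frame of station_a_home above -0.01 m and distance between carriage_spindle and station_a_home below 0.015 m and angle between the x axis of carriage_spindle and the x axis of station_a_home, either way round below 0.1 rad and linear speed of carriage_spindle below 0.01 m/s and distance of carriage_knob from where it was at the start of the episode below 0.02 m); the robot touches nothing.
It fails at once if the carriage with the short thick blank is moved 20 mm or more (distance of carriage_knob from where it was at the start of the episode above 0.02 m).
It also fails if it takes over 32 s, if anything falls off the work surface, if the arm or the gripper's body presses on something with over 40 N, if the wrist force passes 120 N, or if a joint passes its speed limit or range.

## Working session

There is one attempt and no reset: what is moved stays moved. The work goes in short steps, Python scripts to look and compute and a tool call to move; the robot and the scene stay as the last step left them, time stands still between calls to the robot, and variables do not carry over. Pictures are saved under pics/ and viewed, at most 10 in all, crops included, and the job is handed in when it is done.

Besides the shell and the picture viewer there is one more tool, called after "Call:" as name(argument=value, ...), one argument or row to a line, values as JSON. servo_tool: Moves the arm, as the interface text tells. Its arguments: {"type":"object","properties":{"rows":{"type":"array","items":{"type":"object","properties":{"xyz":{"type":"array","items":{"type":"number","minimum":-1,"maximum":1}},"rot":{"type":"array","items":{"type":"number","minimum":-1,"maximum":1}},"claw":{"type":"number"}}}},"newtons":{"type":"number"}},"required":["rows"]}

```bash
mkdir -p pics
cat > h.py <<'E'
from plant import *
import numpy as np, cv2
from scipy.spatial.transform import Rotation as R
def att(a):
    a=np.array(a)
    return a if a.shape==(3,3) else R.from_euler('xyz',a).as_matrix() if a.size==3 else None
def rays(s,px):
    f=210/np.tan(np.radians(s["fovy"])/2)
    K=np.array([[f,0,s["cx"]],[0,f,s["cy"]],[0,0,1]])
    px=np.asarray(px,float).reshape(-1,2)
    d=(px-[s["cx"],s["cy"]])/f; u=d.copy()
    for _ in range(30): u=d/(1+s["k1"]*(u**2).sum(1,keepdims=True))
    return np.c_[u,np.ones(len(u))]
def world(s,px,z=None):
    """px at plane height z, or by depth if z None"""
    r=rays(s,px); A=att(s["attitude"]); o=np.array(s["origin"])
    d=r@A.T
    if z is None:
        p=np.round(np.asarray(px).reshape(-1,2)).astype(int)
        t=s["z_map"][p[:,1],p[:,0]]
    else: t=(z-o[2])/d[:,2]
    return o+d*t[:,None]
def cloud(s):
    v,u=np.mgrid[0:420,0:560]
    return world(s,np.c_[u.ravel(),v.ravel()]).reshape(420,560,3)
E
python3 - <<'E'
from h import *
s=sense(); print({k:np.round(v,3) for k,v in s.items()})
for c in ("top","side"):
    p=snapshot(c); print(c,p["fovy"],p["cx"],p["cy"],p["k1"],p["origin"],p["attitude"])
    cv2.imwrite(f"pics/{c}0.png",p["frame"][:,:,::-1])
    for t in ("carriage_spindle","push_tab","carriage_knob","station_a_home"):
        for r in pinpoint(t,c)[:3]:
            px=np.array(r["point"])*[560,420]
            print(t,round(r["conf"],2),px.round(),world(p,px).round(3), world(p,px,0.01).round(3))
E
```

```text
{'time': np.float64(0.0), 'joints': array([ 1.275,  0.468, -0.012,  1.604,  0.006,  1.071, -0.056]), 'joint_vel': array([-0.   ,  0.001, -0.001, -0.   , -0.001, -0.001,  0.   ]), 'tau': array([ 0.0000e+00, -5.3239e+01,  2.2000e-02, -2.5131e+01,  1.2000e-02,
        8.0000e-03,  0.0000e+00]), 'ee_pos': array([ 0.162, -0.629,  0.247]), 'orientation': array([-3.14 ,  0.   ,  0.253]), 'contact_force': array([ 0.254, -0.201,  0.081]), 'torque': array([-0.019,  0.055, -0.031]), 'gripper_force': np.float64(0.0), 'opening': np.float64(0.086)}
top 47.065116229963635 277.60328322564567 211.9628171233634 0.04426995918755852 [ 0.49238096 -0.00544582  0.86058125] [-3.01619918e+00 -4.38767318e-05 -1.56197294e+00]
carriage_spindle 0.64 [419. 279.] [[ 0.484 -0.235  0.064]] [[ 0.484 -0.251  0.01 ]]
push_tab 0.84 [426. 304.] [[ 0.444 -0.251  0.046]] [[ 0.442 -0.261  0.01 ]]
carriage_knob 0.73 [159. 244.] [[0.537 0.186 0.078]] [[0.54  0.203 0.01 ]]
station_a_home 0.61 [390. 201.] [[ 0.62  -0.203  0.012]] [[ 0.62  -0.204  0.01 ]]
side 53.83231971529266 280.64786070786175 207.2620956418994 -0.04306302287064151 [ 0.24247189 -0.57591991  0.54698093] [-2.22391257 -0.00623415 -0.52667006]
carriage_spindle 0.87 [304. 319.] [[ 0.478 -0.25   0.023]] [[ 0.484 -0.242  0.01 ]]
push_tab 0.62 [281. 330.] [[ 0.436 -0.251  0.026]] [[ 0.442 -0.241  0.01 ]]
carriage_knob 0.82 [223. 175.] [[0.528 0.169 0.037]] [[0.543 0.208 0.01 ]]
```

View pics/top0.png

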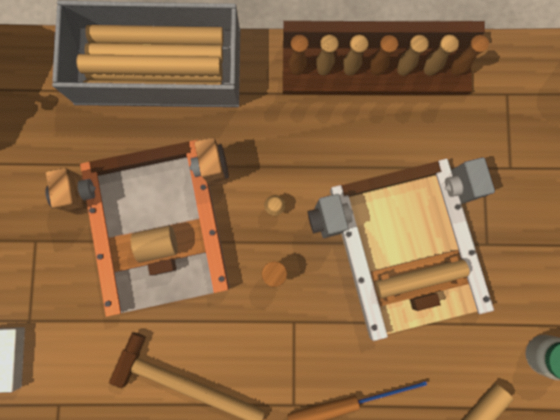

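View pics/side0.png

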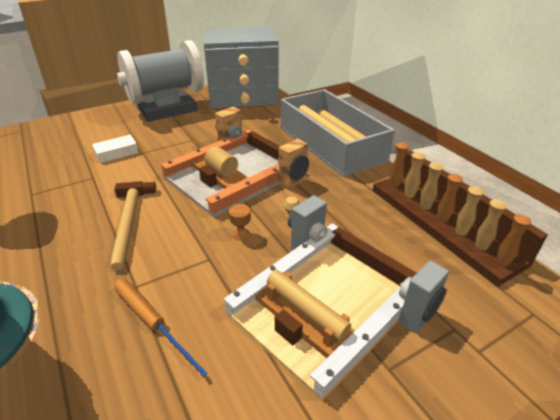

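The top view shows the long thin blank's carriage in the right track (white guides): blank at about (423,280), tab at (426,301), stop bar from (345,190) to (445,170). The short thick blank is in the left, orange track at (155,245). The side view agrees. Next I'll measure the track direction and the tab face.

Run:
```python
from h import *
p=snapshot("top"); C=cloud(p); fr=p["frame"].astype(int)
white=(fr.min(2)>140)&(fr.max(2)-fr.min(2)<45)
n,l,st,_=cv2.connectedComponentsWithStats(white.astype(np.uint8))
ax=[]
for i in range(1,n):
    if st[i,4]>400 and st[i,0]>300:
        v,u=np.nonzero(l==i)
        w=world(p,np.c_[u,v],0.038)[:,:2]
        r=cv2.minAreaRect((w*1000).astype(np.float32))
        b=cv2.boxPoints(r); print(st[i],np.round(r[0],1),np.round(r[1],1),r[2],b.round().tolist())
        print("medz",np.median(C[v,u,2]))
for t in ("push_tab","carriage_spindle"):
  for c in ("top","side"):
    if c=="side" : q=snapshot("side")
    else: q=snapshot("top")
    for r in masks_of(t,c)[:2]:
        m=r["region"]; P=cloud(q)[m]; print(t,c,r["conf"],m.sum(),np.median(P,0).round(3))
        if t=="push_tab":
            P=P[P[:,2]>0.036] ; print(len(P))
            if len(P)>5:
                rr=cv2.minAreaRect((P[:,:2]*1000).astype(np.float32)); print(np.round(rr[0],1),np.round(rr[1],1),rr[2],np.median(P[:,2]))
        if c=="top" and t=="push_tab":
            v,u=np.nonzero(m); w=world(q,np.c_[u,v],0.044)[:,:2]
            rr=cv2.minAreaRect((w*1000).astype(np.float32)); print("mask@z44",np.round(rr[0],1),np.round(rr[1],1),rr[2])
```

```text
[ 437  159   56  155 1892] [ 560.7 -318.2] [265.6  25.2] 14.696969032287598 [[429.0, -340.0], [435.0, -364.0], [692.0, -297.0], [686.0, -272.0]]
medz 0.038970968514119464
[ 344  226   43  115 1636] [ 478.3 -151.5] [191.3  25.7] 14.565305709838867 [[383.0, -163.0], [389.0, -188.0], [574.0, -140.0], [568.0, -115.0]]
medz 0.03867788621127788
push_tab top 0.86 3766 [ 0.484 -0.243  0.048]
2244
[ 467.5 -164.8] [ 82.5 311.9] 5.948348045349121 0.061824245285946766
mask@z44 [ 477.  -247.1] [ 80.9 163.3] 14.728785514831543
push_tab side 0.6 4412 [ 0.473 -0.258  0.045]
2585
[ 405.3 -395.1] [471.4 121. ] 62.408966064453125 0.05851346574012839
carriage_spindle top 0.9 3811 [ 0.484 -0.244  0.047]
carriage_spindle side 0.86 4236 [ 0.473 -0.259  0.045]
```

Run:
```python
from h import *
for c in ("top","side"):
    p=snapshot(c); C=cloud(p); ok=p["z_map"]>0
    for (u0,u1,v0,v1) in ([(525,560,330,390),(440,525,375,420),(280,440,370,420)] if c=="top" else [(0,45,280,370)]):
        P=C[v0:v1,u0:u1][ok[v0:v1,u0:u1]]; P=P[P[:,2]>0.012]
        if len(P): print(c,(u0,v0),len(P),P.min(0).round(3),P.max(0).round(3))
    # along track: height profile in carriage strip
    P=C[ok]; d=P[:,0]*.9677+P[:,1]*.252; n=-P[:,0]*.252+P[:,1]*.9677
    for lo in np.arange(.33,.40,.005):
        m=(d>lo)&(d<lo+.005)&(abs(n+.358)<.012)
        if m.sum(): print(c,round(lo,3),m.sum(),np.median(P[m,2]).round(3))
```

```text
top (525, 330) 1173 [ 0.327 -0.47   0.012] [ 0.395 -0.426  0.074]
top (440, 375) 969 [ 0.257 -0.393  0.012] [ 0.314 -0.314  0.039]
top (280, 370) 1264 [ 0.253 -0.257  0.012] [ 0.315 -0.023  0.03 ]
top 0.33 41 0.011
top 0.335 42 0.011
top 0.34 40 0.011
top 0.345 43 0.011
top 0.35 35 0.011
top 0.355 12 0.045
top 0.36 45 0.044
top 0.365 45 0.045
top 0.37 45 0.045
top 0.375 64 0.043
top 0.38 41 0.025
top 0.385 42 0.025
top 0.39 14 0.04
top 0.395 41 0.061
top 0.4 41 0.064
side (0, 280) 1059 [ 0.059 -0.083  0.012] [0.101 0.072 0.036]
side 0.33 49 0.011
side 0.335 51 0.011
side 0.34 46 0.011
side 0.345 43 0.011
side 0.35 49 0.011
side 0.355 204 0.026
side 0.36 52 0.045
side 0.365 43 0.045
side 0.37 44 0.045
side 0.375 35 0.045
side 0.385 1 0.025
side 0.39 88 0.048
side 0.395 118 0.057
side 0.4 99 0.061
```

Call:
servo_tool(
  rows=[
    {"xyz": [0.5,-0.5,0],"claw": 1},
    {"xyz": [0.5,-0.5,0],"claw": 1},
  ],
)

```text
invalid input at $.rows[0]: expected keys xyz, rot, claw
```

Call:
servo_tool(
  rows=[
    {"xyz": [0.8,-0.8,0],"rot": [0,0,0],"claw": 1},
    {"xyz": [0.8,-0.8,0],"rot": [0,0,0],"claw": 1},
    {"xyz": [0.8,-0.8,0],"rot": [0,0,0],"claw": 1},
    {"xyz": [0.8,-0.8,0],"rot": [0,0,0],"claw": 1},
    {"xyz": [0.8,-0.8,0],"rot": [0,0,0],"claw": 1},
  ],
)

```text
time: 1.68
ee_pos: [0.2348, -0.5068, 0.2484]
orientation: [3.141, -0.0, 0.253]
contact_force: [-0.7, -0.2, -0.1]
opening: 0.0
gripper_force: 0.0
```

Call:
servo_tool(
  rows=[
    {"xyz": [0.8,-0.8,0],"rot": [0,0,0],"claw": 1},
    {"xyz": [0.8,-0.8,0],"rot": [0,0,0],"claw": 1},
    {"xyz": [0.8,-0.8,0],"rot": [0,0,0],"claw": 1},
    {"xyz": [0.8,-0.8,0],"rot": [0,0,0],"claw": 1},
    {"xyz": [0.8,-0.8,0],"rot": [0,0,0],"claw": 1},
  ],
)

```text
time: 2.3
ee_pos: [0.3067, -0.3849, 0.2485]
orientation: [3.141, -0.0, 0.253]
contact_force: [0.5, -0.3, -0.1]
opening: -0.0003
gripper_force: 0.0
```

Call:
servo_tool(
  rows=[
    {"xyz": [0.9,-0.8,0],"rot": [0,0,0],"claw": 1},
    {"xyz": [0.9,-0.8,0],"rot": [0,0,0],"claw": 1},
    {"xyz": [0.9,-0.8,0],"rot": [0,0,0],"claw": 1},
    {"xyz": [0.9,-0.8,0],"rot": [0,0,0],"claw": 1},
    {"xyz": [0,0,0],"rot": [0,0,0],"claw": 1},
  ],
)

```text
time: 2.92
ee_pos: [0.3747, -0.2839, 0.2486]
orientation: [3.141, -0.001, 0.257]
contact_force: [-0.2, -0.4, -0.6]
opening: -0.0004
gripper_force: 0.0
```

Call:
servo_tool(
  rows=[
    {"xyz": [0.4,-0.25,0.8],"rot": [0,0,0],"claw": 1},
    {"xyz": [0.4,-0.2,1],"rot": [0,0,0],"claw": 1},
    {"xyz": [0,0,1],"rot": [0,0,0],"claw": 1},
    {"xyz": [0,0,1],"rot": [0,0,0],"claw": 1},
    {"xyz": [0,0,1],"rot": [0,0,0],"claw": 1},
  ],
)

```text
time: 3.55
ee_pos: [0.3894, -0.271, 0.1276]
orientation: [3.141, 0.0, 0.251]
contact_force: [0.1, -0.2, 0.6]
opening: 0.0002
gripper_force: 0.0
```

Call:
servo_tool(
  rows=[
    {"xyz": [0,0,1],"rot": [0,0,0],"claw": 1},
    {"xyz": [0,0,0.8],"rot": [0,0,0],"claw": 1},
    {"xyz": [0,0,0],"rot": [0,0,0],"claw": 1},
  ],
)

```text
time: 3.92
ee_pos: [0.3886, -0.2702, 0.0822]
orientation: [-3.14, 0.002, 0.252]
contact_force: [-0.5, 0.3, 0.6]
opening: 0.0002
gripper_force: 0.0
```

```bash
python3 - <<'E'
from h import *
for c in ("top","side"):
    p=snapshot(c); f=p["frame"]
    f=f[180:400,290:530] if c=="top" else f[180:420,150:470]
    cv2.imwrite(f"pics/{c}1.png",cv2.resize(f,None,fx=1.8,fy=1.8)[:,:,::-1])
E
python3 -c "
import cv2,numpy as np
a=cv2.imread('pics/top1.png');b=cv2.imread('pics/side1.png');h=396
r=lambda i:cv2.resize(i,(390,int(i.shape[0]*390/i.shape[1])))
a,b=r(a),r(b);H=max(a.shape[0],b.shape[0])
P=lambda i:np.pad(i,((0,H-i.shape[0]),(0,0),(0,0)))
cv2.imwrite('pics/both1.png',np.hstack([P(a),P(b)]))"
```

```text
(no output)
```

View pics/both1.png

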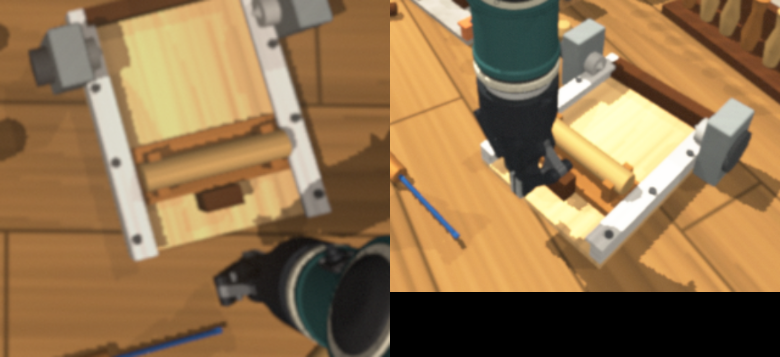

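The crop shows the shut fingers at about (232,288) left panel, behind the tab at (220,197), with the track free between them. I'll check the sideways alignment by measuring the fingertip in the depth picture.

Run:
```python
from h import *
for c in ("top","side"):
    p=snapshot(c); C=cloud(p); P=C[p["z_map"]>0]
    d=P[:,0]*.9677+P[:,1]*.252; n=-P[:,0]*.252+P[:,1]*.9677
    m=(d>.27)&(d<.35)&(abs(n+.359)<.06)&(P[:,2]>.055)&(P[:,2]<.085)
    print(c,m.sum(),np.percentile(d[m],[2,50,98]).round(3),np.percentile(n[m],[2,50,98]).round(3),P[m,2].min().round(3))
    t=(d>.35)&(d<.379)&(abs(n+.358)<.05)&(P[:,2]>.038)
    print(" tab d,n",np.percentile(d[t],[2,98]).round(3),np.percentile(n[t],[2,98]).round(3))
```

```text
top 29 [0.316 0.32  0.321] [-0.367 -0.354 -0.348] 0.069
 tab d,n [0.35  0.377] [-0.374 -0.327]
side 94 [0.298 0.3   0.313] [-0.373 -0.366 -0.352] 0.067
 tab d,n [0.35  0.378] [-0.377 -0.345]
```

Call:
servo_tool(
  rows=[
    {"xyz": [0,-0.1,0.9],"rot": [0,0,0],"claw": 1},
    {"xyz": [0,0,0.9],"rot": [0,0,0],"claw": 1},
    {"xyz": [0.3,0,0],"rot": [0,0,0],"claw": 1},
    {"xyz": [0.5,0,0],"rot": [0,0,0],"claw": 1},
    {"xyz": [0.3,0,0],"rot": [0,0,0],"claw": 1},
  ],
)

```text
time: 4.75
ee_pos: [0.418, -0.2606, 0.0395]
orientation: [3.14, -0.002, 0.254]
contact_force: [0.2, 0.9, -0.9]
opening: -0.0002
gripper_force: 0.0
```

Call:
servo_tool(
  rows=[
    {"xyz": [0.3,0,0],"rot": [0,0,0],"claw": 1},
    {"xyz": [0.3,0,0],"rot": [0,0,0],"claw": 1},
    {"xyz": [0.3,0,0],"rot": [0,0,0],"claw": 1},
  ],
)

```text
time: 5.12
ee_pos: [0.4376, -0.255, 0.0383]
orientation: [-3.141, 0.001, 0.252]
contact_force: [-1.8, -0.7, 0.6]
opening: 0.0
gripper_force: 0.8
```

Call:
servo_tool(
  rows=[
    {"xyz": [0.4,0,0],"rot": [0,0,0],"claw": 1},
    {"xyz": [0.4,0,0],"rot": [0,0,0],"claw": 1},
    {"xyz": [0.4,0,0],"rot": [0,0,0],"claw": 1},
    {"xyz": [0.4,0,0],"rot": [0,0,0],"claw": 1},
    {"xyz": [0.4,0,0],"rot": [0,0,0],"claw": 1},
  ],
)

```text
time: 5.75
ee_pos: [0.4867, -0.2422, 0.0382]
orientation: [-3.142, 0.0, 0.253]
contact_force: [-0.9, -0.7, 0.7]
opening: -0.0001
gripper_force: 0.7
```

Run:
```python
from h import *
p=snapshot("top"); C=cloud(p); P=C[p["z_map"]>0]; s=sense()
x,y,z=s["ee_pos"]; print("tcp d n",x*.9677+y*.252,-x*.252+y*.9677,s["contact_force"])
d=P[:,0]*.9677+P[:,1]*.252; n=-P[:,0]*.252+P[:,1]*.9677
for a in (.05,0,-.05):   # blank ridge along d at left/mid/right
    m=(abs(n+.358-a)<.01)&(P[:,2]>.057)&(P[:,2]<.07)&(d>.4)&(d<.57); print(a,m.sum(),np.median(d[m]).round(4))
m=(abs(n+.358)<.06)&(d>.5)&(d<.62); 
for lo in np.arange(.555,.6,.005):
    k=m&(d>lo)&(d<lo+.005); print(round(lo,3),np.median(P[k,2]).round(3),end=' ')
```

```text
tcp d n 0.41184176507298814 -0.3569200160347062 [ 1.49095272 -0.53694462 -0.52763429]
0.05 202 0.4705
0 199 0.4699
-0.05 203 0.4699
0.555 0.011 0.56 0.011 0.565 0.011 0.57 0.011 0.575 0.039 0.58 0.041 0.585 0.041 0.59 0.041 0.595 0.041
```

Call:
servo_tool(
  rows=[
    {"xyz": [0.4,0,0],"rot": [0,0,0],"claw": 1},
    {"xyz": [0.4,0,0],"rot": [0,0,0],"claw": 1},
    {"xyz": [0.4,0,0],"rot": [0,0,0],"claw": 1},
    {"xyz": [0.4,0,0],"rot": [0,0,0],"claw": 1},
    {"xyz": [0.4,0,0],"rot": [0,0,0],"claw": 1},
  ],
)

```text
time: 6.42
ee_pos: [0.5351, -0.2297, 0.0382]
orientation: [-3.142, 0.0, 0.253]
contact_force: [-1.1, 0.8, -0.1]
opening: 0.0001
gripper_force: 0.5
```

Call:
servo_tool(
  rows=[
    {"xyz": [0.2,0,0],"rot": [0,0,0],"claw": 1},
    {"xyz": [0.2,0,0],"rot": [0,0,0],"claw": 1},
    {"xyz": [0.1,0,0],"rot": [0,0,0],"claw": 1},
    {"xyz": [0.1,0,0],"rot": [0,0,0],"claw": 1},
  ],
)

```text
time: 6.92
ee_pos: [0.5489, -0.2263, 0.0383]
orientation: [3.141, 0.0, 0.252]
contact_force: [-2.4, -0.2, 0.9]
opening: -0.0003
gripper_force: 0.8
```

Call:
servo_tool(
  rows=[
    {"xyz": [0.1,0,0],"rot": [0,0,0],"claw": 1},
    {"xyz": [0.1,0,0],"rot": [0,0,0],"claw": 1},
    {"xyz": [0.1,0,0],"rot": [0,0,0],"claw": 1},
    {"xyz": [0,0,0],"rot": [0,0,0],"claw": 1},
  ],
)

```text
time: 7.42
ee_pos: [0.5568, -0.2241, 0.0383]
orientation: [3.141, -0.001, 0.253]
contact_force: [0.4, 0.3, 0.5]
opening: 0.0
gripper_force: 0.0
```

Call:
servo_tool(
  rows=[
    {"xyz": [0.1,0,0],"rot": [0,0,0],"claw": 1},
    {"xyz": [0,0,0],"rot": [0,0,0],"claw": 1},
  ],
)

```text
time: 7.68
ee_pos: [0.5584, -0.2238, 0.0382]
orientation: [-3.141, 0.001, 0.253]
contact_force: [-2.6, -1.1, 0.8]
opening: 0.0003
gripper_force: 1.1
```

Call:
servo_tool(
  rows=[
    {"xyz": [0.1,0,0],"rot": [0,0,0],"claw": 1},
    {"xyz": [0,0,0],"rot": [0,0,0],"claw": 1},
  ],
)

```text
time: 7.92
ee_pos: [0.5584, -0.2238, 0.038]
orientation: [-3.14, 0.005, 0.252]
contact_force: [-8.0, -1.8, 6.2]
opening: -0.0001
gripper_force: 4.1
```

Call:
servo_tool(
  rows=[
    {"xyz": [0.1,0,0],"rot": [0,0,0],"claw": 1},
    {"xyz": [0,0,0],"rot": [0,0,0],"claw": 1},
  ],
)

```text
time: 8.18
ee_pos: [0.5585, -0.2238, 0.0377]
orientation: [-3.139, 0.01, 0.251]
contact_force: [-13.3, -1.7, 10.3]
opening: 0.0004
gripper_force: 6.9
```

```bash
cat > chk.py <<'E'
from h import *
import sys
p=snapshot("top"); C=cloud(p); P=C[p["z_map"]>0]; s=sense()
x,y,z=s["ee_pos"]; print("tcp d n",x*.9677+y*.252,-x*.252+y*.9677,s["contact_force"])
d=P[:,0]*.9677+P[:,1]*.252; n=-P[:,0]*.252+P[:,1]*.9677
for a in (.05,0,-.05):
    m=(abs(n+.358-a)<.01)&(P[:,2]>.057)&(P[:,2]<.07)&(d>.4)&(d<.57)
    print(a,m.sum(),np.median(d[m]).round(4))
    m=(abs(n+.358-a)<.01)
    print([np.median(P[m&(d>lo)&(d<lo+.003),2]).round(3) for lo in np.arange(.553,.59,.003)])
cv2.imwrite(sys.argv[1],cv2.resize(p["frame"][140:360,290:530],None,fx=2.4,fy=2.4)[:,:,::-1])
E
python3 chk.py pics/c1.png
```

```text
tcp d n 0.4840679595678285 -0.3572991370030967 [-12.78553034  -1.86624817   9.48336537]
0.05 196 0.545
[np.float64(0.063), np.float64(0.06), np.float64(0.054), np.float64(0.055), np.float64(0.053), np.float64(0.026), np.float64(0.025), np.float64(0.033), np.float64(0.041), np.float64(0.041), np.float64(0.04), np.float64(0.041), np.float64(0.041)]
0 192 0.5447
[np.float64(0.063), np.float64(0.06), np.float64(0.054), np.float64(0.025), np.float64(0.025), np.float64(0.026), np.float64(0.025), np.float64(0.033), np.float64(0.041), np.float64(0.041), np.float64(0.041), np.float64(0.041), np.float64(0.041)]
-0.05 71 0.5533
[np.float64(0.063), np.float64(0.06), np.float64(0.055), np.float64(0.034), np.float64(0.026), np.float64(0.025), np.float64(0.026), np.float64(0.035), np.float64(0.041), np.float64(0.04), np.float64(0.042), np.float64(0.041), np.float64(0.041)]
```

View pics/c1.png

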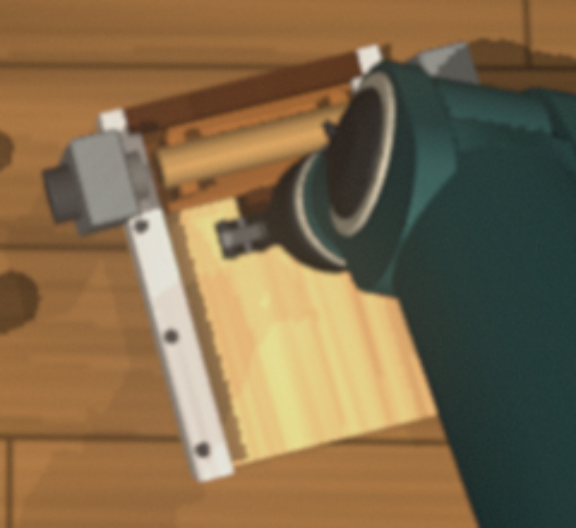

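The plate sits flush against the stop bar (dark bar from (130,115) to (360,55) in the crop), with the blank between the centres, and the force rises with no further movement. It is home, so I'll back straight off and lift.

Call:
servo_tool(
  rows=[
    {"xyz": [-0.4,0,0],"rot": [0,0,0],"claw": 1},
    {"xyz": [-0.6,0,0],"rot": [0,0,0],"claw": 1},
    {"xyz": [-1,0,0],"rot": [0,0,0],"claw": 1},
    {"xyz": [0,0,-1],"rot": [0,0,0],"claw": 1},
    {"xyz": [0,0,-1],"rot": [0,0,0],"claw": 1},
  ],
)

```text
time: 8.85
ee_pos: [0.5145, -0.235, 0.0886]
orientation: [-3.141, -0.0, 0.252]
contact_force: [0.7, -0.3, -0.6]
opening: -0.0002
gripper_force: 0.0
```

Call:
servo_tool(
  rows=[
    {"xyz": [-1,0,-1],"rot": [0,0,0],"claw": 1},
    {"xyz": [-1,0,-1],"rot": [0,0,0],"claw": 1},
    {"xyz": [0,0,-1],"rot": [0,0,0],"claw": 1},
    {"xyz": [0,0,0],"rot": [0,0,0],"claw": 1},
    {"xyz": [0,0,0],"rot": [0,0,0],"claw": 1},
  ],
)

```text
time: 9.48
ee_pos: [0.4664, -0.2472, 0.1627]
orientation: [-3.141, 0.0, 0.253]
contact_force: [0.3, 0.3, -0.2]
opening: 0.0001
gripper_force: 0.0
```

```bash
python3 chk.py pics/c2.png
```

```text
tcp d n 0.38894262264708673 -0.35652534650917994 [ 0.29722254  1.03413485 -0.06535009]
0.05 204 0.545
[np.float64(0.062), np.float64(0.061), np.float64(0.057), np.float64(0.056), np.float64(0.041), np.float64(0.025), np.float64(0.025), np.float64(0.031), np.float64(0.041), np.float64(0.041), np.float64(0.041), np.float64(0.041), np.float64(0.041)]
0 189 0.5451
[np.float64(0.063), np.float64(0.06), np.float64(0.056), np.float64(0.026), np.float64(0.025), np.float64(0.024), np.float64(0.025), np.float64(0.032), np.float64(0.041), np.float64(0.042), np.float64(0.041), np.float64(0.041), np.float64(0.041)]
-0.05 198 0.5448
[np.float64(0.062), np.float64(0.059), np.float64(0.054), np.float64(0.039), np.float64(0.027), np.float64(0.026), np.float64(0.025), np.float64(0.036), np.float64(0.041), np.float64(0.041), np.float64(0.041), np.float64(0.041), np.float64(0.042)]
```

View pics/c2.png

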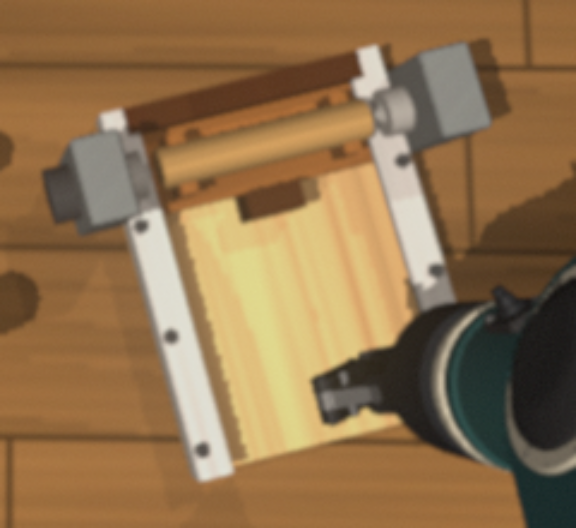

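The carriage is square against the stop, with the blank between the centres at about (160,165) to (370,120). The gripper is clear at (340,390), so I'm handing in.

```bash
python3 -c "
from plant import *
print(close_job())"
```

```text
the job is handed in; nothing more can be done
None
```

The spindle carriage is home, square against its end stop with the blank between the centres; the arm never went near the knob carriage and is clear of everything, and the job was handed in at about 9.5 s.

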